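# Put the mixed-up thread spools back on their own stands

### The job

The four thread spools have been put back on the wrong stands. Rearrange them so that each spool stands upright inside the rim of the stand of its own thread colour, parking one on the blue spare stand or another free spot whenever you need room. Do not tip a spool over, and leave the tin tray of snaps where it is.

Things in the scene. Friction and masses are not known exactly. Their poses are not given: they have to be found in the camera images.
- spool_red_center (a point): centre (half-way up, on the axis) of the upright spool of red thread: 52 mm tall, two pale round flanges 44 mm in diameter and 4 mm thick, thread barrel 38 mm in diameter between them, a red round label on the top flange; about 70 g; z up along the spool's axis; a loose thread end that cannot be touched sticks out at one side; it starts upright on the stand of another colour
- spool_black_center (a point): centre (half-way up, on the axis) of the upright spool of black thread: 52 mm tall, two pale round flanges 44 mm in diameter and 4 mm thick, thread barrel 38 mm in diameter between them, a black round label on the top flange; about 70 g; z up along the spool's axis; a loose thread end that cannot be touched sticks out at one side; it starts upright on the stand of another colour
- spool_white_center (a point): centre (half-way up, on the axis) of the upright spool of white thread: 52 mm tall, two pale round flanges 44 mm in diameter and 4 mm thick, thread barrel 38 mm in diameter between them, a white round label on the top flange; about 70 g; z up along the spool's axis; a loose thread end that cannot be touched sticks out at one side; it starts upright on the stand of another colour
- spool_yellow_center (a point): centre (half-way up, on the axis) of the upright spool of pale yellow thread: 52 mm tall, two pale round flanges 44 mm in diameter and 4 mm thick, thread barrel 38 mm in diameter between them, a yellow round label on the top flange; about 70 g; z up along the spool's axis; a loose thread end that cannot be touched sticks out at one side; it starts upright on the stand of another colour
- stand_red_seat (a point): centre of the red pad of a round turned brown wooden stand that is fixed to the desk: 78 mm across, rim top 18 mm above the desk; the pad (this point, z up) is 67 mm in diameter, 14.5 mm above the desk and 3.5 mm below the rim; a spool standing on it has its centre 26 mm above this point. The red spool's own stand; holds a wrong spool at the start.
- stand_black_seat (a point): centre of the black pad of a round turned brown wooden stand that is fixed to the desk: 78 mm across, rim top 18 mm above the desk; the pad (this point, z up) is 67 mm in diameter, 14.5 mm above the desk and 3.5 mm below the rim; a spool standing on it has its centre 26 mm above this point. The black spool's own stand; holds a wrong spool at the start.
- stand_white_seat (a point): centre of the white pad of a round turned brown wooden stand that is fixed to the desk: 78 mm across, rim top 18 mm above the desk; the pad (this point, z up) is 67 mm in diameter, 14.5 mm above the desk and 3.5 mm below the rim; a spool standing on it has its centre 26 mm above this point. The white spool's own stand; holds a wrong spool at the start.
- stand_yellow_seat (a point): centre of the yellow pad of a round turned brown wooden stand that is fixed to the desk: 78 mm across, rim top 18 mm above the desk; the pad (this point, z up) is 67 mm in diameter, 14.5 mm above the desk and 3.5 mm below the rim; a spool standing on it has its centre 26 mm above this point. The yellow spool's own stand; holds a wrong spool at the start.
- stand_blue_seat (a point): centre of the blue pad of a round turned brown wooden stand that is fixed to the desk: 78 mm across, rim top 18 mm above the desk; the pad (this point, z up) is 67 mm in diameter, 14.5 mm above the desk and 3.5 mm below the rim; a spool standing on it has its centre 26 mm above this point. The spare stand: empty at the start.
- snap_tray: bystander to leave alone: little open tin tray of snaps, 60x85x16 mm, loose on the desk; origin at the centre of its underside, z up, long side along its y

How it is judged:
By the outcome, as a careful person would: the job done as asked, in the order asked, and still so for the second after the job is handed in, with the robot touching nothing.
It also fails if it takes over 115 s, if anything falls off the work surface, if the arm or the gripper's body presses on something with over 40 N, if the wrist force passes 120 N, or if a joint passes its speed limit or range.

### The arm

A 6-joint arm with a two-finger parallel gripper is mounted at the origin on the work surface; the furniture and walls round the work are solid. World frame = base frame: x ahead of the robot, y to its left, z up, the work surface at z = 0. Lengths are in m, angles in degrees, forces in N, time in s.
With the tool pointing down it reaches from about 0.35 to 0.875 m from the base axis. Payload 4.2 kg.
Tool frame: the origin (TCP) lies midway between the tips of the shut fingers; the grasp point (between the pads) lies 19 mm behind it (hold_point_z is the z of the grasp point in the tool frame, in m); z points along the fingers, y is the direction in which the jaws open and shut (so a half turn about z gives the same grasp; the last joint's range is limited). The gripper opens to 87 mm and grips with 3 to 60 N. Pads are 19 mm wide; open, the fingers measure 117 mm over their backs; the gripper's body (75 mm by 190 mm) begins 51 mm behind the grasp point.
Start: joints at [-51.417, 22.042, 0.453, 0, -68.411, -14.817], TCP at [0.252, -0.572, 0.223] pointing down, gripper open.
Joint ranges: [-179.83, 179.83], [-69.29, 118.12], [-61.27, 80.66], [-181.25, 117.63], [-171.15, -9.14], [-177.46, 177.46]. Speed limits (degrees/s): [159.86, 159.86, 180, 180, 180, 180].

### API

Orientations are given as a 3x3 rotation matrix whose columns are the frame's x, y, z axes.
In Python, from station import * gives the robot as it stands. The module is installed in compiled form; this text tells all that it offers.
- The arm moves only by the tool jog_arm, never from a script. Its argument "moves" is a list of rows, each a list of 7 numbers: the closure, from -1 (fully open) to 1 (shut), then the shift along the tool's x, y, z in m, then the turn, a rotation vector about the tool's x, y, z in rad. In form: [[gripper, x, y, z, wx, wy, wz], ...]. A call has exactly 10 rows; each row is the pose to reach, as a shift and turn from the pose commanded when the call began, along the tool's axes at that moment; what a row does not reach only later rows make up. A row lasts 1/12 s, in which the tool goes at most 41.7 mm and 7.16 degrees, less where a joint would pass 70% of its speed; a pose out of reach is approached as far as the arm can. A call with a gripper value outside its range is refused whole. The fingers move at their own pace and stop on an object; the grip force is fixed at half the most. Time passes only in rows, so rows that repeat a pose let the fingers close, or fill a call up. It gives the time, the measured TCP pose, the force and the opening at its end, in the units of the state.
- sense(): the state, without advancing time (a new reading comes with each control period).
- capture(name): name is "scene" or "top" or "wrist"; returns a dict with "frame" (480x640x3 uint8, red, green, blue), "fov_y" (degrees; the focal length in pixels is half the picture's height over the tangent of half this angle, whatever the lens; pixels are square), "cx", "cy" (the principal point, pixels), "world_from_camera" (4x4, takes a point from camera to world coordinates). Camera axes: x right, y down, z forward; pixel columns grow to the right and rows downward; lengths in m; the calibration is good to about 2 mm. A picture is of the moment at which its call begins. There is no depth.
- finish_job(): hands the job in, once; it reports no verdict.
The state is a dict: "time_s": time; "joints": joint angles; "joint_velocities": joint speeds; "effort": joint torques, N m; "tcp_pos": TCP position; "ee_rot": TCP orientation; "wrist_force": force on the tool from outside, world axes, zero at the start; "moment": the same for the moment, N m; "gripper_width": opening from 0.0 (shut) to 1.0 (fully open).
Only numpy, scipy, OpenCV 4.12 (cv2) and the standard library are available. Lean on these libraries where they do the work, as an engineer would, in place of code of your own. Each camera call takes 0.05 s, during which the arm holds its last target.

## Working session

There is one attempt and no reset: what is moved stays moved. The work goes in short steps, Python scripts to look and compute and a tool call to move; the robot and the scene stay as the last step left them, time stands still between calls to the robot, and variables do not carry over. Pictures are saved under pics/ and viewed, and the job is handed in when it is done.

Besides the shell and the picture viewer there is one more tool, called after ">>>" as name(argument=value, ...) on one line, values as JSON. jog_arm: Moves the arm, as the interface text tells. Its arguments: {"type":"object","properties":{"moves":{"type":"array"}},"required":["moves"]}

```bash
mkdir -p pics; python3 - <<'E'
from station import *
import cv2,pickle
s=sense()
for k in s: print(k,s[k])
for n in ["scene","top","wrist"]:
    c=capture(n); cv2.imwrite(f"pics/{n}0.png",c["frame"][:,:,::-1]); pickle.dump(c,open(f"{n}0.pkl","wb"))
    print(n,c["fov_y"],c["cx"],c["cy"],c["world_from_camera"])
E
```

```text
time_s 0.0
joints [-5.14163956e+01  2.20902603e+01  3.80799696e-01 -2.82729966e-02
 -6.84113808e+01 -1.48163982e+01]
joint_velocities [ 0.01079918  0.02841764 -0.0324078   0.01770431 -0.00082679 -0.09807401]
effort [ 1.17932461e-03 -3.90664780e+01  1.87404907e+01  4.21990067e+00
  1.08454694e-02 -2.26276366e-04]
tcp_pos [ 0.25166245 -0.57144272  0.22147371]
ee_rot [[-9.15263799e-01 -4.02853899e-01 -9.56637383e-04]
 [-4.02855023e-01  9.15261759e-01  1.93478976e-03]
 [ 9.61360153e-05  2.15622920e-03 -9.99997671e-01]]
wrist_force [-0.14348421 -0.65435549  0.72573084]
moment [ 0.02457119  0.00146154 -0.0011829 ]
gripper_width 1.0003935426899242
scene 45.18299663033205 314.4722817363149 242.01257633320148 [[-0.8911577  -0.24828837  0.37972468  0.11520133]
 [-0.45347691  0.51333105 -0.72859449  0.7151409 ]
 [-0.01402293 -0.82148896 -0.57005196  0.7099704 ]
 [ 0.          0.          0.          1.        ]]
top 46.43071815312068 313.2476653420503 245.66255043756772 [[ 0.00679529 -0.99118489  0.13231155  0.39276885]
 [-0.99992742 -0.00805165 -0.00896273 -0.08818728]
 [ 0.00994905 -0.13224105 -0.99116766  1.00858382]
 [ 0.          0.          0.          1.        ]]
wrist 69.78424297959243 320.4424245084128 238.56968239763162 [[-0.40314128  0.87276834  0.27523178  0.17476303]
 [ 0.91513299  0.38350421  0.12432269 -0.60583356]
 [ 0.00295236  0.30199329 -0.95330548  0.38471314]
 [ 0.          0.          0.          1.        ]]
```

View pics/top0.png

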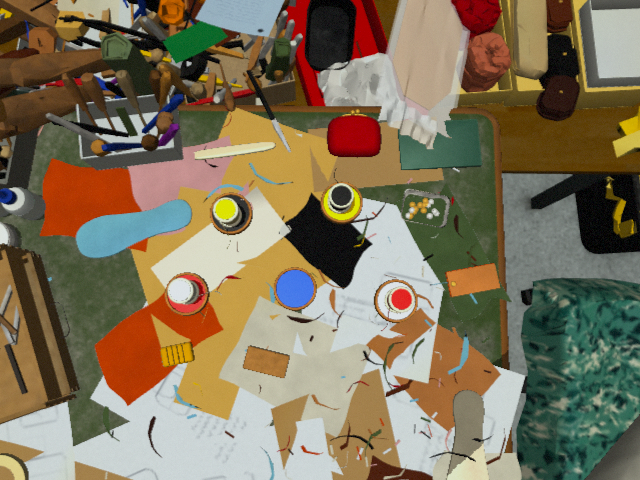

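View pics/scene0.png

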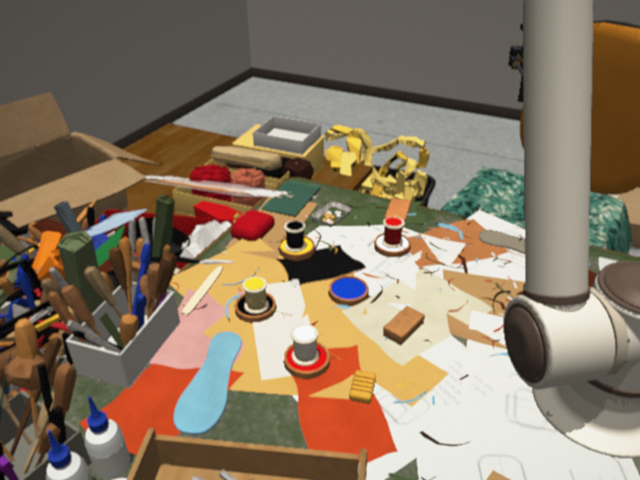

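View pics/wrist0.png

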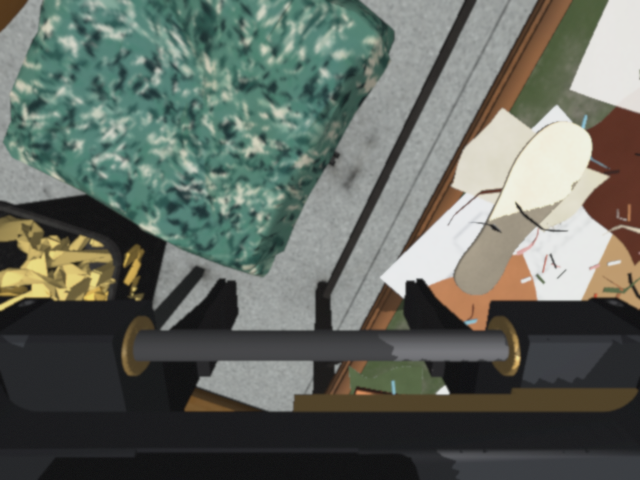

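The top view shows yellow thread on the black stand (232,212) and black on yellow (341,202). White is on red (187,294) and red is on white (397,300). The blue stand at (295,290) is empty and the tray is at (425,208). So this is two swaps, each going through blue. Next I'll take closer crops.

```bash
python3 - <<'E'
import cv2,numpy as np
im=cv2.imread("pics/top0.png")
tiles=[]
for (u,v) in [(232,212),(341,202),(187,294),(397,300),(295,290),(425,208)]:
    c=cv2.resize(im[v-32:v+32,u-32:u+32],(256,256),interpolation=cv2.INTER_CUBIC)
    for t in range(0,256,40): cv2.line(c,(t,0),(t,4),(0,255,0),1); cv2.line(c,(0,t),(4,t),(0,255,0),1)
    tiles.append(c)
cv2.imwrite("pics/crops0.png",np.vstack([np.hstack(tiles[:3]),np.hstack(tiles[3:])]))
E
```

```text
(no output)
```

View pics/crops0.png

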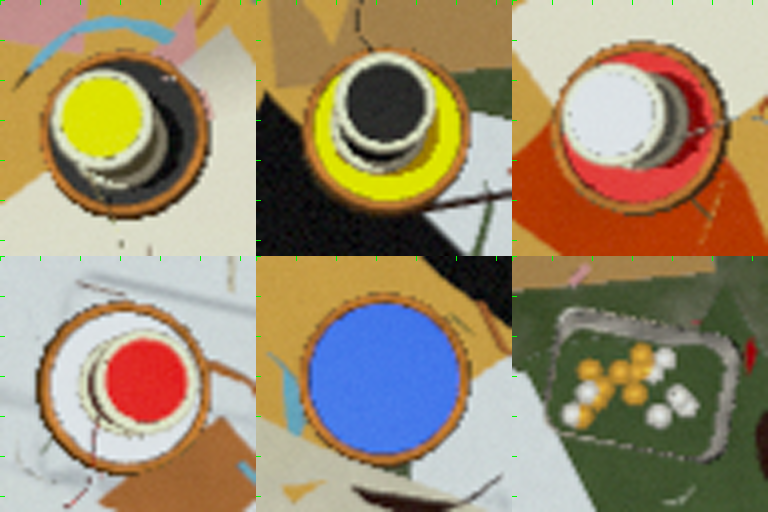

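```bash
cat > h.py <<'E'
import numpy as np
def ray(c,u,v):
    f=240/np.tan(np.radians(c["fov_y"]/2)); W=np.array(c["world_from_camera"])
    d=W[:3,:3]@np.array([(u-c["cx"])/f,(v-c["cy"])/f,1]); return W[:3,3],d
def pix(c,u,v,z):
    o,d=ray(c,u,v); return o+d*(z-o[2])/d[2]
def proj(c,p):
    f=240/np.tan(np.radians(c["fov_y"]/2)); W=np.array(c["world_from_camera"])
    q=W[:3,:3].T@(np.array(p)-W[:3,3]); return q[:2]/q[2]*f+[c["cx"],c["cy"]]
E
python3 - <<'E'
import pickle
from h import *
t=pickle.load(open("top0.pkl","rb")); s=pickle.load(open("scene0.pkl","rb"))
D=dict(sp_y=(225.5,209.3,.0665),sp_k=(341.2,195.8,.0665),sp_w=(180.1,291,.0665),sp_r=(401.5,299.3,.0665),
st_k=(231.25,213.6,.018),st_y=(341.75,202.4,.018),st_r=(187.5,294,.018),st_w=(396,300.75,.018),st_b=(295.25,289,.018),tray=(425,208,.016))
for k,(u,v,z) in D.items():
    p=pix(t,u-.4,v-.4,z); print(k,p.round(4),"scene px",proj(s,p).round(1))
E
python3 - <<'E'
import cv2,numpy as np
im=cv2.imread("pics/scene0.png")
cv2.imwrite("pics/sc0.png",cv2.resize(im[200:400,220:420],(800,800))[:600])
E
```

```text
sp_y [0.5808 0.0545 0.0665] scene px [254.7 283.6]
sp_k [ 0.6061 -0.1435  0.0665] scene px [295.3 225.3]
sp_w [0.4407 0.1267 0.0665] scene px [305.6 333.5]
sp_r [ 0.4295 -0.2449  0.0665] scene px [394.4 221.5]
st_k [0.5827 0.0514 0.018 ] scene px [256.6 303. ]
st_y [ 0.605  -0.1474  0.018 ] scene px [297.5 244. ]
st_r [0.438  0.1245 0.018 ] scene px [308.3 354.7]
st_w [ 0.4288 -0.2432  0.018 ] scene px [392.9 241.4]
st_b [ 0.4482 -0.0651  0.018 ] scene px [349.8 287.1]
tray [ 0.5964 -0.2982  0.016 ] scene px [332.2 211.5]
```

View pics/sc0.png

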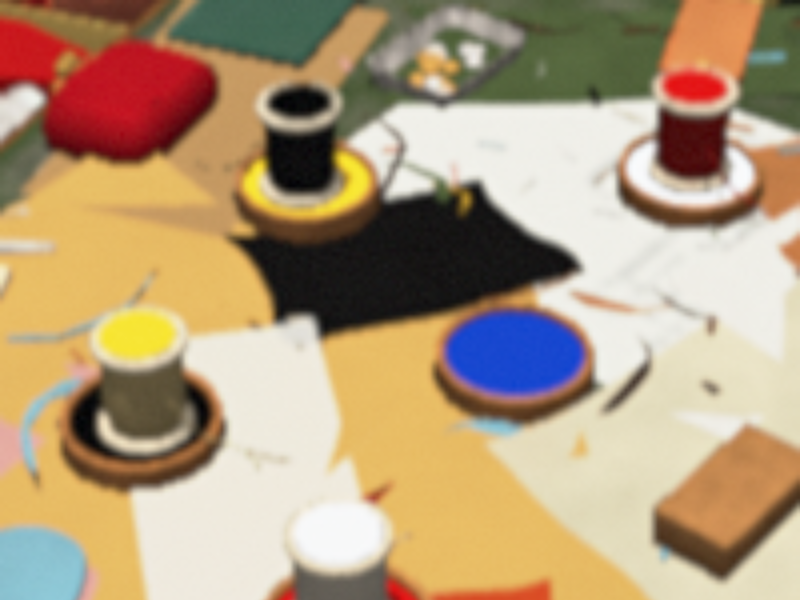

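>>> jog_arm(moves=[[-1,-0.0318,0.0253,0,0,0,0.0415],[-1,-0.0636,0.0507,0,0,0,0.0829],[-1,-0.0954,0.076,0,0,0,0.1244],[-1,-0.1272,0.1014,0,0,0,0.1658],[-1,-0.159,0.1267,0,0,0,0.2073],[-1,-0.1908,0.152,0,0,0,0.2488],[-1,-0.2226,0.1774,0,0,0,0.2902],[-1,-0.2544,0.2027,0,0,0,0.3317],[-1,-0.2862,0.2281,0,0,0,0.3731],[-1,-0.318,0.2534,0,0,0,0.4146]])

```text
time_s: 0.98
tcp_pos: [0.4411, -0.2099, 0.2226]
ee_rot: [[-1.0, 0.002, 0.0], [0.002, 1.0, 0.0], [-0.0, 0.0, -1.0]]
wrist_force: [1.1, -0.8, -0.1]
gripper_width: 1.001
```

>>> jog_arm(moves=[[-1,-0.0175,0.0332,0.0,0,0,0],[-1,-0.035,0.0664,0.01,0,0,0],[-1,-0.0525,0.0996,0.02,0,0,0],[-1,-0.07,0.1328,0.03,0,0,0],[-1,-0.0875,0.166,0.04,0,0,0],[-1,-0.105,0.1992,0.05,0,0,0],[-1,-0.1225,0.2324,0.06,0,0,0],[-1,-0.14,0.2655,0.07,0,0,0],[-1,-0.14,0.2655,0.07,0,0,0],[-1,-0.14,0.2655,0.07,0,0,0]])

```text
time_s: 1.82
tcp_pos: [0.5807, 0.0552, 0.151]
ee_rot: [[-1.0, -0.003, -0.003], [-0.003, 1.0, -0.001], [0.003, -0.001, -1.0]]
wrist_force: [-0.3, -0.0, -0.6]
gripper_width: 1.001
```

```bash
python3 - <<'E'
from station import *
from h import *
import cv2
c=capture("wrist"); cv2.imwrite("pics/w1.png",c["frame"][:,:,::-1]); s=sense(); print(s["tcp_pos"],s["time_s"])
print(proj(c,[.5808,.0545,.0665]),proj(c,[.5827,.0514,.018]),proj(c,s["tcp_pos"]))
E
```

```text
[0.58036645 0.05408939 0.15169121] 1.8667
[319.82079689 246.27124407] [316.43442928 230.92819653] [318.8021059  297.63916033]
```

View pics/w1.png

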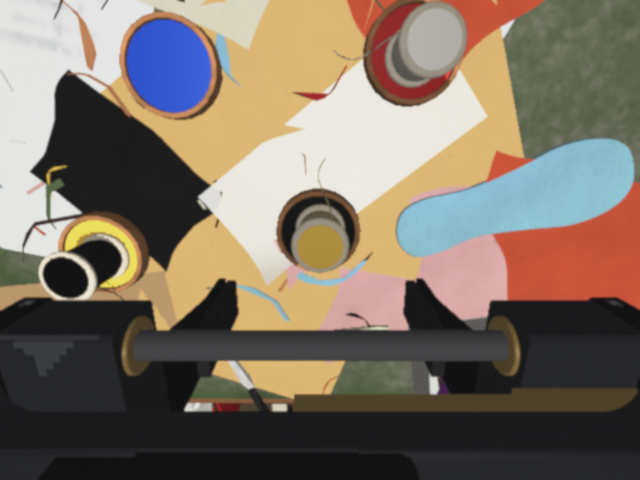

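The wrist view shows the yellow label at (320,247), where the estimate puts it. I'll descend and grip.

>>> jog_arm(moves=[[-1,0,0,0.02,0,0,0],[-1,0,0,0.04,0,0,0],[-1,0,0,0.06,0,0,0],[-1,0,0,0.08,0,0,0],[-1,0,0,0.1,0,0,0],[-1,0,0,0.11,0,0,0],[-1,0,0,0.12,0,0,0],[-1,0,0,0.127,0,0,0],[0,0,0,0.127,0,0,0],[1,0,0,0.127,0,0,0]])

```text
time_s: 2.7
tcp_pos: [0.5811, 0.0535, 0.026]
ee_rot: [[-1.0, -0.0, 0.001], [-0.0, 1.0, 0.0], [-0.001, 0.0, -1.0]]
wrist_force: [0.3, -0.1, 0.9]
gripper_width: 0.917
```

>>> jog_arm(moves=[[1,0,0,0,0,0,0],[1,0,0,0,0,0,0],[1,0,0,0,0,0,0],[1,0,0,0,0,0,0],[1,0,0,0,0,0,0],[1,0,0,0,0,0,0],[1,0,0,0,0,0,0],[1,0,0,0,0,0,0],[1,0,0,0,0,0,0],[1,0,0,0,0,0,0]])

```text
time_s: 3.53
tcp_pos: [0.5809, 0.0537, 0.0257]
ee_rot: [[-1.0, -0.0, 0.0], [-0.0, 1.0, 0.0], [-0.0, 0.0, -1.0]]
wrist_force: [0.1, 0.8, 0.6]
gripper_width: 0.484
```

>>> jog_arm(moves=[[1,0,0,0,0,0,0],[1,0,0,0,0,0,0],[1,0,0,0,0,0,0],[1,0,0,0,0,0,0],[1,0,0,-0.005,0,0,0],[1,0,0,-0.01,0,0,0],[1,0,0,-0.015,0,0,0],[1,0,0,-0.02,0,0,0],[1,0,0,-0.025,0,0,0],[1,0,0,-0.03,0,0,0]])

```text
time_s: 4.37
tcp_pos: [0.5808, 0.0536, 0.0562]
ee_rot: [[-1.0, -0.0, 0.0], [-0.0, 1.0, 0.0], [-0.0, 0.0, -1.0]]
wrist_force: [-0.1, -0.2, -1.0]
gripper_width: 0.483
```

```bash
python3 - <<'E'
from station import *
import cv2
c=capture("scene"); cv2.imwrite("pics/s2.png",cv2.resize(c["frame"][150:350,160:420,::-1],(780,600))); print(sense()["gripper_width"])
E
```

```text
0.4803046014837413
```

View pics/s2.png

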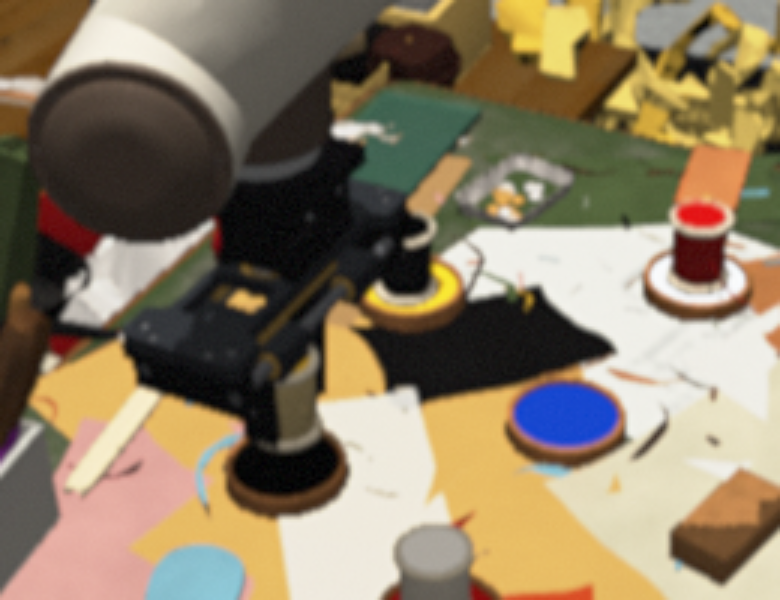

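>>> jog_arm(moves=[[1,0,0,-0.014,0,0,0],[1,0.015,-0.0134,-0.014,0,0,0],[1,0.038,-0.034,-0.014,0,0,0],[1,0.062,-0.0555,-0.014,0,0,0],[1,0.086,-0.077,-0.014,0,0,0],[1,0.108,-0.0967,-0.014,0,0,0],[1,0.124,-0.111,-0.014,0,0,0],[1,0.1326,-0.1187,-0.014,0,0,0],[1,0.1326,-0.1187,-0.005,0,0,0],[1,0.1326,-0.1187,0.008,0,0,0]])

```text
time_s: 5.25
tcp_pos: [0.45, -0.065, 0.0485]
ee_rot: [[-1.0, -0.0, 0.005], [-0.0, 1.0, 0.001], [-0.005, 0.001, -1.0]]
wrist_force: [-0.2, 0.4, -0.9]
gripper_width: 0.483
```

>>> jog_arm(moves=[[1,0,0,0.008,0,0,0],[1,0,0,0.014,0,0,0],[1,0,0,0.018,0,0,0],[1,0,0,0.02,0,0,0],[1,0,0,0.0215,0,0,0],[1,0,0,0.0215,0,0,0],[0.3,0,0,0.0215,0,0,0],[-0.3,0,0,0.0215,0,0,0],[-1,0,0,0.0215,0,0,0],[-1,0,0,0.0215,0,0,0]])

```text
time_s: 6.08
tcp_pos: [0.4484, -0.0651, 0.0264]
ee_rot: [[-1.0, -0.0, 0.001], [-0.0, 1.0, 0.0], [-0.001, 0.0, -1.0]]
wrist_force: [-0.6, 0.4, -0.4]
gripper_width: 0.631
```

```bash
python3 - <<'E'
from station import *
import cv2
c=capture("scene"); cv2.imwrite("pics/s3.png",cv2.resize(c["frame"][200:350,220:420,::-1],(800,600))); print(sense()["gripper_width"])
E
```

```text
0.6729918852557234
```

View pics/s3.png

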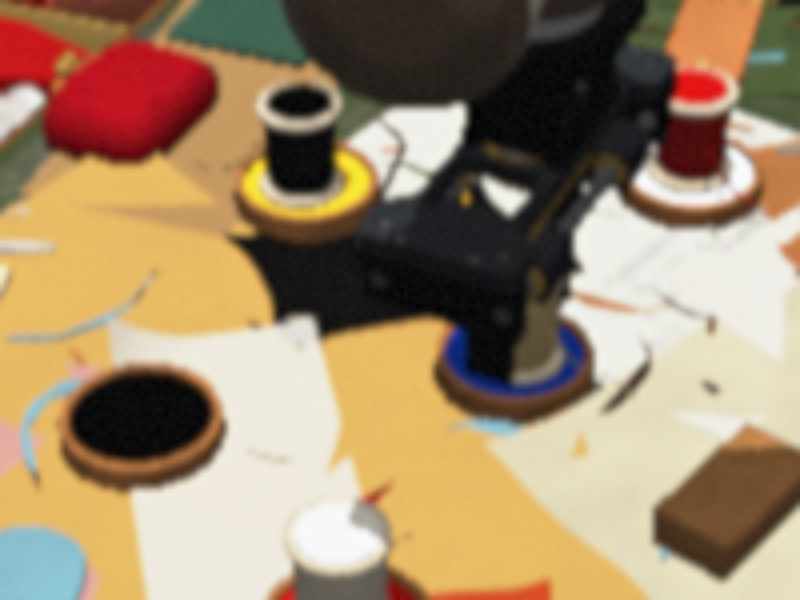

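>>> jog_arm(moves=[[-1,0,0,0,0,0,0],[-1,0,0,0,0,0,0],[-1,0,0,-0.01,0,0,0],[-1,0,0,-0.03,0,0,0],[-1,0,0,-0.055,0,0,0],[-1,0,0,-0.075,0,0,0],[-1,-0.01,-0.005,-0.08,0,0,0],[-1,-0.0337,-0.0167,-0.08,0,0,0],[-1,-0.0652,-0.0324,-0.08,0,0,0],[-1,-0.0967,-0.0481,-0.08,0,0,0]])

```text
time_s: 6.97
tcp_pos: [0.5458, -0.1136, 0.1068]
ee_rot: [[-1.0, -0.001, 0.001], [-0.001, 1.0, 0.0], [-0.001, 0.0, -1.0]]
wrist_force: [0.5, 0.6, 0.1]
gripper_width: 1.002
```

>>> jog_arm(moves=[[-1,-0.0305,-0.0152,0,0,0,0],[-1,-0.052,-0.0258,0,0,0,0],[-1,-0.061,-0.0303,0,0,0,0],[-1,-0.061,-0.0303,0.005,0,0,0],[-1,-0.061,-0.0303,0.02,0,0,0],[-1,-0.061,-0.0303,0.04,0,0,0],[-1,-0.061,-0.0303,0.06,0,0,0],[-1,-0.061,-0.0303,0.072,0,0,0],[-1,-0.061,-0.0303,0.08,0,0,0],[-1,-0.061,-0.0303,0.0805,0,0,0]])

```text
time_s: 7.8
tcp_pos: [0.6043, -0.1431, 0.0238]
ee_rot: [[-1.0, -0.0, -0.004], [-0.0, 1.0, 0.0], [0.004, 0.0, -1.0]]
wrist_force: [-0.4, -0.3, 0.7]
gripper_width: 0.999
```

>>> jog_arm(moves=[[1,0,0,0,0,0,0],[1,0,0,0,0,0,0],[1,0,0,0,0,0,0],[1,0,0,0,0,0,0],[1,0,0,0,0,0,0],[1,0,0,0,0,0,0],[1,0,0,0,0,0,0],[1,0,0,0,0,0,0],[1,0,0,0,0,0,0],[1,0,0,0,0,0,0]])

```text
time_s: 8.63
tcp_pos: [0.6059, -0.1434, 0.0256]
ee_rot: [[-1.0, -0.0, 0.0], [-0.0, 1.0, -0.0], [-0.0, -0.0, -1.0]]
wrist_force: [0.3, 0.4, 0.6]
gripper_width: 0.481
```

>>> jog_arm(moves=[[1,0,0,0,0,0,0],[1,0,0,-0.01,0,0,0],[1,0,0,-0.025,0,0,0],[1,0,0,-0.04,0,0,0],[1,0.001,0.01,-0.045,0,0,0],[1,0.004,0.034,-0.045,0,0,0],[1,0.008,0.064,-0.045,0,0,0],[1,0.0115,0.096,-0.045,0,0,0],[1,0.015,0.128,-0.045,0,0,0],[1,0.019,0.158,-0.045,0,0,0]])

```text
time_s: 9.47
tcp_pos: [0.5862, 0.0166, 0.0706]
ee_rot: [[-1.0, -0.0, -0.0], [-0.0, 1.0, 0.0], [0.0, 0.0, -1.0]]
wrist_force: [0.1, 0.0, -0.5]
gripper_width: 0.478
```

>>> jog_arm(moves=[[1,0.003,0.024,0,0,0,0],[1,0.0042,0.0368,0,0,0,0],[1,0.0042,0.0368,0.002,0,0,0],[1,0.0042,0.0368,0.014,0,0,0],[1,0.0042,0.0368,0.028,0,0,0],[1,0.0042,0.0368,0.038,0,0,0],[1,0.0042,0.0368,0.043,0,0,0],[1,0.0042,0.0368,0.0445,0,0,0],[1,0.0042,0.0368,0.0445,0,0,0],[0.3,0.0042,0.0368,0.0445,0,0,0]])

```text
time_s: 10.3
tcp_pos: [0.5831, 0.0511, 0.0263]
ee_rot: [[-1.0, 0.0, 0.001], [0.0, 1.0, 0.0], [-0.001, 0.0, -1.0]]
wrist_force: [0.5, -0.3, -0.9]
gripper_width: 0.487
```

>>> jog_arm(moves=[[-0.3,0,0,0,0,0,0],[-1,0,0,0,0,0,0],[-1,0,0,0,0,0,0],[-1,0,0,0,0,0,0],[-1,0,0,0,0,0,0],[-1,0,0,0,0,0,0],[-1,0,0,-0.01,0,0,0],[-1,0,0,-0.03,0,0,0],[-1,0,0,-0.055,0,0,0],[-1,0,0,-0.08,0,0,0]])

```text
time_s: 11.13
tcp_pos: [0.5824, 0.0512, 0.1073]
ee_rot: [[-1.0, -0.0, -0.001], [-0.0, 1.0, -0.0], [0.001, -0.0, -1.0]]
wrist_force: [0.6, 0.4, 0.3]
gripper_width: 0.998
```

```bash
python3 - <<'E'
from station import *
import cv2
c=capture("scene"); cv2.imwrite("pics/s4.png",cv2.resize(c["frame"][200:350,220:420,::-1],(800,600))); s=sense();print(s["gripper_width"],s["tcp_pos"])
E
```

```text
0.9968149602639137 [0.58604602 0.05191608 0.11342719]
```

View pics/s4.png

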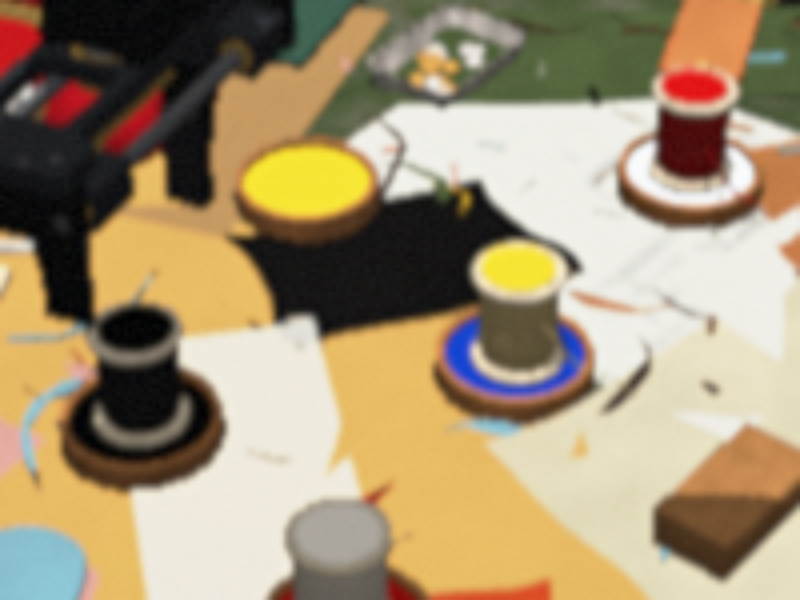

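Black now stands on its own stand and yellow is centred on blue. Next, yellow goes to the yellow stand.

>>> jog_arm(moves=[[-1,0.01,-0.009,0,0,0,0],[-1,0.032,-0.0277,0,0,0,0],[-1,0.06,-0.052,0,0,0,0],[-1,0.088,-0.0762,0,0,0,0],[-1,0.114,-0.0987,0,0,0,0],[-1,0.13,-0.1126,0,0,0,0],[-1,0.1345,-0.1165,0,0,0,0],[-1,0.1345,-0.1165,0.005,0,0,0],[-1,0.1345,-0.1165,0.02,0,0,0],[-1,0.1345,-0.1165,0.04,0,0,0]])

```text
time_s: 12.02
tcp_pos: [0.4513, -0.0643, 0.0672]
ee_rot: [[-1.0, -0.001, 0.007], [-0.001, 1.0, 0.001], [-0.007, 0.001, -1.0]]
wrist_force: [0.5, 0.4, 0.2]
gripper_width: 0.999
```

>>> jog_arm(moves=[[-1,0,0,0.02,0,0,0],[-1,0,0,0.034,0,0,0],[-1,0,0,0.0405,0,0,0],[0,0,0,0.0405,0,0,0],[1,0,0,0.0405,0,0,0],[1,0,0,0.0405,0,0,0],[1,0,0,0.0405,0,0,0],[1,0,0,0.0405,0,0,0],[1,0,0,0.0405,0,0,0],[1,0,0,0.0405,0,0,0]])

```text
time_s: 12.85
tcp_pos: [0.4484, -0.0652, 0.026]
ee_rot: [[-1.0, -0.0, 0.001], [-0.0, 1.0, 0.0], [-0.001, 0.0, -1.0]]
wrist_force: [0.4, -0.3, 0.2]
gripper_width: 0.555
```

>>> jog_arm(moves=[[1,0,0,0,0,0,0],[1,0,0,0,0,0,0],[1,0,0,0,0,0,0],[1,0,0,0,0,0,0],[1,0,0,0,0,0,0],[1,0,0,0,0,0,0],[1,0,0,0,0,0,0],[1,0,0,-0.01,0,0,0],[1,0,0,-0.025,0,0,0],[1,0,0,-0.045,0,0,0]])

```text
time_s: 13.68
tcp_pos: [0.4464, -0.0655, 0.0694]
ee_rot: [[-1.0, 0.001, -0.005], [0.001, 1.0, -0.001], [0.005, -0.001, -1.0]]
wrist_force: [0.5, -0.1, -0.6]
gripper_width: 0.485
```

>>> jog_arm(moves=[[1,-0.01,-0.0052,0,0,0,0],[1,-0.032,-0.0168,0,0,0,0],[1,-0.06,-0.0315,0,0,0,0],[1,-0.09,-0.0472,0,0,0,0],[1,-0.12,-0.063,0,0,0,0],[1,-0.145,-0.0761,0,0,0,0],[1,-0.1568,-0.0823,0,0,0,0],[1,-0.1568,-0.0823,0.003,0,0,0],[1,-0.1568,-0.0823,0.015,0,0,0],[1,-0.1568,-0.0823,0.028,0,0,0]])

```text
time_s: 14.52
tcp_pos: [0.6038, -0.1473, 0.041]
ee_rot: [[-1.0, 0.001, -0.001], [0.001, 1.0, 0.001], [0.001, 0.001, -1.0]]
wrist_force: [-0.2, -0.7, 0.0]
gripper_width: 0.484
```

>>> jog_arm(moves=[[1,0,0,0.008,0,0,0],[1,0,0,0.013,0,0,0],[1,0,0,0.0165,0,0,0],[1,0,0,0.0165,0,0,0],[0.3,0,0,0.0165,0,0,0],[-0.3,0,0,0.0165,0,0,0],[-1,0,0,0.0165,0,0,0],[-1,0,0,0.0165,0,0,0],[-1,0,0,0.0165,0,0,0],[-1,0,0,0.0165,0,0,0]])

```text
time_s: 15.35
tcp_pos: [0.605, -0.1475, 0.0261]
ee_rot: [[-1.0, -0.0, 0.0], [-0.0, 1.0, 0.0], [-0.0, 0.0, -1.0]]
wrist_force: [0.1, -0.0, 0.1]
gripper_width: 0.776
```

>>> jog_arm(moves=[[-1,0,0,0,0,0,0],[-1,0,0,0,0,0,0],[-1,0,0,-0.01,0,0,0],[-1,0,0,-0.03,0,0,0],[-1,0,0,-0.055,0,0,0],[-1,0,0,-0.075,0,0,0],[-1,0,0,-0.08,0,0,0],[-1,0.005,0.009,-0.08,0,0,0],[-1,0.016,0.026,-0.08,0,0,0],[-1,0.032,0.052,-0.08,0,0,0]])

```text
time_s: 16.18
tcp_pos: [0.5721, -0.0956, 0.1047]
ee_rot: [[-1.0, 0.003, -0.002], [0.003, 1.0, 0.0], [0.002, 0.0, -1.0]]
wrist_force: [0.6, 0.5, 0.3]
gripper_width: 0.997
```

```bash
python3 - <<'E'
from station import *
import cv2
c=capture("scene"); cv2.imwrite("pics/s5.png",cv2.resize(c["frame"][200:380,220:440,::-1],(733,600))); s=sense();print(s["gripper_width"],s["tcp_pos"])
E
```

```text
0.9993293786230811 [ 0.56789989 -0.09157687  0.10435715]
```

View pics/s5.png

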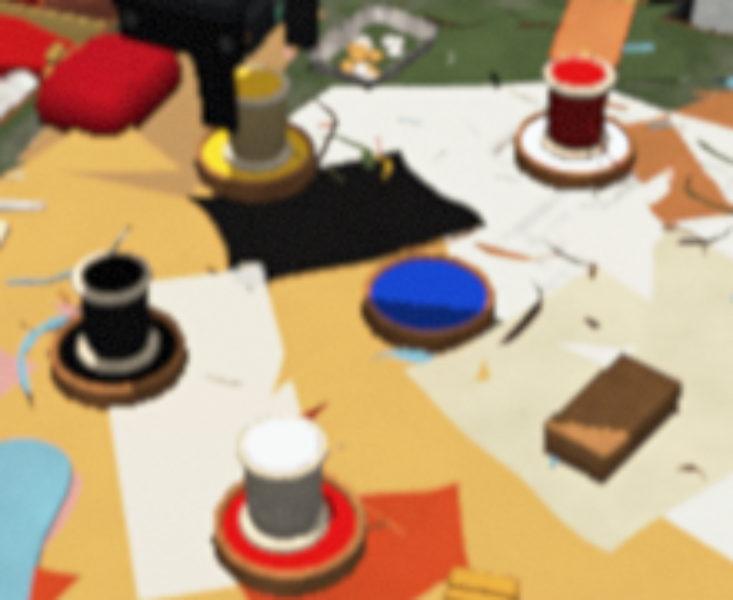

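Yellow stands on its own stand. Now white goes to blue.

>>> jog_arm(moves=[[-1,0.016,0.027,0,0,0,0],[-1,0.034,0.0571,0,0,0,0],[-1,0.052,0.0873,0,0,0,0],[-1,0.07,0.1175,0,0,0,0],[-1,0.088,0.1477,0,0,0,0],[-1,0.106,0.178,0,0,0,0],[-1,0.122,0.2048,0,0,0,0],[-1,0.13,0.2182,0,0,0,0],[-1,0.1323,0.2221,0,0,0,0],[-1,0.1323,0.2221,0.003,0,0,0]])

```text
time_s: 17.07
tcp_pos: [0.4397, 0.1275, 0.1028]
ee_rot: [[-1.0, -0.003, -0.0], [-0.003, 1.0, -0.0], [0.0, -0.0, -1.0]]
wrist_force: [1.3, -0.5, 0.8]
gripper_width: 0.999
```

>>> jog_arm(moves=[[-1,0,0,0.01,0,0,0],[-1,0,0,0.03,0,0,0],[-1,0,0,0.05,0,0,0],[-1,0,0,0.065,0,0,0],[-1,0,0,0.0755,0,0,0],[-1,0,0,0.0775,0,0,0],[0,0,0,0.0775,0,0,0],[1,0,0,0.0775,0,0,0],[1,0,0,0.0775,0,0,0],[1,0,0,0.0775,0,0,0]])

```text
time_s: 17.9
tcp_pos: [0.4412, 0.1268, 0.0262]
ee_rot: [[-1.0, 0.0, 0.001], [0.0, 1.0, 0.001], [-0.001, 0.001, -1.0]]
wrist_force: [0.1, -0.3, 0.9]
gripper_width: 0.781
```

>>> jog_arm(moves=[[1,0,0,0,0,0,0],[1,0,0,0,0,0,0],[1,0,0,0,0,0,0],[1,0,0,0,0,0,0],[1,0,0,0,0,0,0],[1,0,0,0,0,0,0],[1,0,0,0,0,0,0],[1,0,0,0,0,0,0],[1,0,0,0,0,0,0],[1,0,0,-0.01,0,0,0]])

```text
time_s: 18.73
tcp_pos: [0.4393, 0.1258, 0.0342]
ee_rot: [[-1.0, 0.0, -0.004], [0.0, 1.0, -0.002], [0.004, -0.002, -1.0]]
wrist_force: [0.6, -0.9, -1.4]
gripper_width: 0.487
```

>>> jog_arm(moves=[[1,0,0,-0.015,0,0,0],[1,0,0,-0.03,0,0,0],[1,0,-0.01,-0.035,0,0,0],[1,-0.001,-0.03,-0.035,0,0,0],[1,-0.002,-0.06,-0.035,0,0,0],[1,-0.004,-0.092,-0.035,0,0,0],[1,-0.005,-0.125,-0.035,0,0,0],[1,-0.006,-0.157,-0.035,0,0,0],[1,-0.007,-0.183,-0.035,0,0,0],[1,-0.0075,-0.1918,-0.035,0,0,0]])

```text
time_s: 19.57
tcp_pos: [0.4468, -0.0683, 0.0698]
ee_rot: [[-1.0, 0.004, -0.002], [0.004, 1.0, -0.0], [0.002, -0.0, -1.0]]
wrist_force: [-0.5, -0.8, -0.1]
gripper_width: 0.486
```

>>> jog_arm(moves=[[1,0,0,0.003,0,0,0],[1,0,0,0.015,0,0,0],[1,0,0,0.029,0,0,0],[1,0,0,0.038,0,0,0],[1,0,0,0.043,0,0,0],[1,0,0,0.0445,0,0,0],[1,0,0,0.0445,0,0,0],[0.3,0,0,0.0445,0,0,0],[-0.3,0,0,0.0445,0,0,0],[-1,0,0,0.0445,0,0,0]])

```text
time_s: 20.4
tcp_pos: [0.4485, -0.0649, 0.0263]
ee_rot: [[-1.0, -0.001, 0.001], [-0.001, 1.0, 0.0], [-0.001, 0.0, -1.0]]
wrist_force: [-0.3, 0.4, -0.2]
gripper_width: 0.564
```

>>> jog_arm(moves=[[-1,0,0,0,0,0,0],[-1,0,0,0,0,0,0],[-1,0,0,0,0,0,0],[-1,0,0,0,0,0,0],[-1,0,0,-0.01,0,0,0],[-1,0,0,-0.03,0,0,0],[-1,0,0,-0.055,0,0,0],[-1,0,0,-0.075,0,0,0],[-1,0,0,-0.08,0,0,0],[-1,0,0,-0.08,0,0,0]])

```text
time_s: 21.23
tcp_pos: [0.4492, -0.065, 0.1075]
ee_rot: [[-1.0, -0.0, 0.004], [-0.0, 1.0, 0.001], [-0.004, 0.001, -1.0]]
wrist_force: [0.1, -0.5, -0.6]
gripper_width: 1.001
```

>>> jog_arm(moves=[[-1,0.001,-0.01,0,0,0,0],[-1,0.003,-0.03,0,0,0,0],[-1,0.006,-0.06,0,0,0,0],[-1,0.009,-0.09,0,0,0,0],[-1,0.0125,-0.12,0,0,0,0],[-1,0.0155,-0.15,0,0,0,0],[-1,0.018,-0.173,0,0,0,0],[-1,0.0187,-0.1798,0,0,0,0],[-1,0.0187,-0.1798,0.01,0,0,0],[-1,0.0187,-0.1798,0.03,0,0,0]])

```text
time_s: 22.07
tcp_pos: [0.4301, -0.2462, 0.0762]
ee_rot: [[-1.0, 0.001, 0.003], [0.001, 1.0, -0.001], [-0.003, -0.001, -1.0]]
wrist_force: [-0.4, 0.2, -0.3]
gripper_width: 0.999
```

>>> jog_arm(moves=[[-1,0,0,0.02,0,0,0],[-1,0,0,0.035,0,0,0],[-1,0,0,0.046,0,0,0],[-1,0,0,0.0505,0,0,0],[0,0,0,0.0505,0,0,0],[1,0,0,0.0505,0,0,0],[1,0,0,0.0505,0,0,0],[1,0,0,0.0505,0,0,0],[1,0,0,0.0505,0,0,0],[1,0,0,0.0505,0,0,0]])

```text
time_s: 22.9
tcp_pos: [0.4299, -0.245, 0.0261]
ee_rot: [[-1.0, -0.0, 0.001], [-0.0, 1.0, -0.0], [-0.001, -0.0, -1.0]]
wrist_force: [-0.2, 0.9, -0.2]
gripper_width: 0.632
```

>>> jog_arm(moves=[[1,0,0,0,0,0,0],[1,0,0,0,0,0,0],[1,0,0,0,0,0,0],[1,0,0,0,0,0,0],[1,0,0,0,0,0,0],[1,0,0,0,0,0,0],[1,0,0,0,0,0,0],[1,0,0,-0.01,0,0,0],[1,0,0,-0.03,0,0,0],[1,0,0,-0.05,0,0,0]])

```text
time_s: 23.73
tcp_pos: [0.4285, -0.2448, 0.0752]
ee_rot: [[-1.0, 0.0, -0.003], [0.0, 1.0, 0.001], [0.003, 0.001, -1.0]]
wrist_force: [0.5, -1.1, -1.2]
gripper_width: 0.482
```

```bash
python3 - <<'E'
from station import *
import cv2
c=capture("scene"); cv2.imwrite("pics/s6.png",cv2.resize(c["frame"][180:380,220:480,::-1],(780,600))); s=sense();print(s["gripper_width"],s["tcp_pos"])
E
```

```text
0.4798842541604739 [ 0.43149006 -0.24578428  0.07949266]
```

View pics/s6.png

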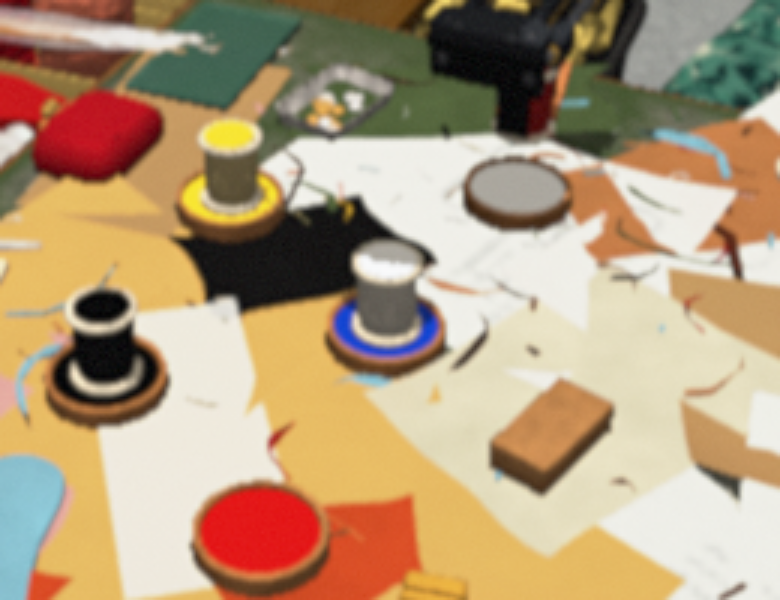

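Red is held. I'll carry it over the parked white spool at height, with its bottom at about 0.105 m against a 0.067 m top.

>>> jog_arm(moves=[[1,0,0,-0.015,0,0,0],[1,0,0,-0.03,0,0,0],[1,0,0.005,-0.04,0,0,0],[1,-0.001,0.02,-0.042,0,0,0],[1,-0.001,0.045,-0.042,0,0,0],[1,-0.002,0.075,-0.042,0,0,0],[1,-0.0025,0.108,-0.042,0,0,0],[1,-0.003,0.141,-0.042,0,0,0],[1,-0.004,0.174,-0.042,0,0,0],[1,-0.005,0.207,-0.042,0,0,0]])

```text
time_s: 24.62
tcp_pos: [0.4338, -0.0364, 0.1174]
ee_rot: [[-1.0, 0.0, -0.0], [0.0, 1.0, 0.0], [0.0, 0.0, -1.0]]
wrist_force: [0.6, -0.6, -0.4]
gripper_width: 0.48
```

>>> jog_arm(moves=[[1,-0.001,0.033,0,0,0,0],[1,-0.002,0.066,0,0,0,0],[1,-0.0025,0.099,0,0,0,0],[1,-0.003,0.13,0,0,0,0],[1,-0.0034,0.152,0,0,0,0],[1,-0.0035,0.1624,0,0,0,0],[1,-0.0035,0.1624,0.01,0,0,0],[1,-0.0035,0.1624,0.03,0,0,0],[1,-0.0035,0.1624,0.05,0,0,0],[1,-0.0035,0.1624,0.068,0,0,0]])

```text
time_s: 25.45
tcp_pos: [0.4373, 0.124, 0.0485]
ee_rot: [[-1.0, 0.0, -0.001], [0.0, 1.0, -0.0], [0.001, -0.0, -1.0]]
wrist_force: [-0.0, -0.2, -0.9]
gripper_width: 0.482
```

>>> jog_arm(moves=[[1,0,0,0.012,0,0,0],[1,0,0,0.019,0,0,0],[1,0,0,0.0225,0,0,0],[1,0,0,0.0235,0,0,0],[1,0,0,0.0235,0,0,0],[0.3,0,0,0.0235,0,0,0],[-0.3,0,0,0.0235,0,0,0],[-1,0,0,0.0235,0,0,0],[-1,0,0,0.0235,0,0,0],[-1,0,0,0.0235,0,0,0]])

```text
time_s: 26.28
tcp_pos: [0.4381, 0.1246, 0.0264]
ee_rot: [[-1.0, -0.0, 0.001], [-0.0, 1.0, 0.0], [-0.001, 0.0, -1.0]]
wrist_force: [0.6, 0.2, -0.5]
gripper_width: 0.705
```

>>> jog_arm(moves=[[-1,0,0,0,0,0,0],[-1,0,0,0,0,0,0],[-1,0,0,-0.01,0,0,0],[-1,0,0,-0.03,0,0,0],[-1,0,0,-0.055,0,0,0],[-1,0,0,-0.075,0,0,0],[-1,0,0,-0.08,0,0,0],[-1,0,-0.01,-0.08,0,0,0],[-1,-0.001,-0.03,-0.08,0,0,0],[-1,-0.0025,-0.06,-0.08,0,0,0]])

```text
time_s: 27.12
tcp_pos: [0.4399, 0.0641, 0.1051]
ee_rot: [[-1.0, -0.003, -0.001], [-0.003, 1.0, -0.0], [0.001, -0.0, -1.0]]
wrist_force: [0.3, -0.7, -0.1]
gripper_width: 0.997
```

```bash
python3 - <<'E'
from station import *
import cv2
c=capture("scene"); cv2.imwrite("pics/s7.png",cv2.resize(c["frame"][180:380,220:480,::-1],(780,600))); s=sense();print(s["gripper_width"],s["tcp_pos"])
E
```

```text
0.998150933704309 [0.438007   0.05966511 0.10439727]
```

View pics/s7.png

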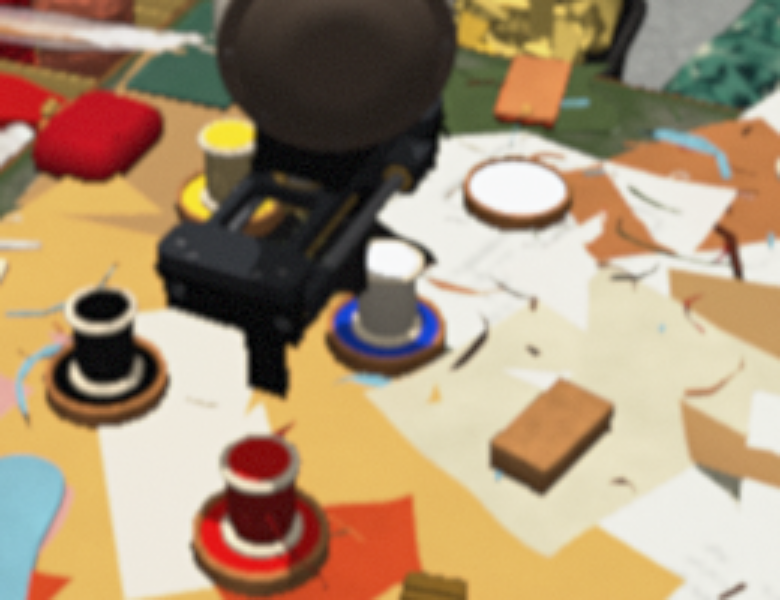

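Red is home. Last, white goes to the white stand.

>>> jog_arm(moves=[[-1,-0.002,-0.03,0,0,0,0],[-1,-0.004,-0.06,0,0,0,0],[-1,-0.0055,-0.09,0,0,0,0],[-1,-0.007,-0.115,0,0,0,0],[-1,-0.0077,-0.127,0,0,0,0],[-1,-0.0077,-0.1296,0,0,0,0],[-1,-0.0077,-0.1296,0,0,0,0],[-1,-0.0077,-0.1296,0.01,0,0,0],[-1,-0.0077,-0.1296,0.03,0,0,0],[-1,-0.0077,-0.1296,0.05,0,0,0]])

```text
time_s: 28.0
tcp_pos: [0.4484, -0.0645, 0.0556]
ee_rot: [[-1.0, -0.001, 0.002], [-0.001, 1.0, 0.001], [-0.002, 0.001, -1.0]]
wrist_force: [0.0, 0.5, 0.6]
gripper_width: 1.003
```

>>> jog_arm(moves=[[-1,0,0,0.018,0,0,0],[-1,0,0,0.028,0,0,0],[-1,0,0,0.0303,0,0,0],[0,0,0,0.0303,0,0,0],[1,0,0,0.0303,0,0,0],[1,0,0,0.0303,0,0,0],[1,0,0,0.0303,0,0,0],[1,0,0,0.0303,0,0,0],[1,0,0,0.0303,0,0,0],[1,0,0,0.0303,0,0,0]])

```text
time_s: 28.83
tcp_pos: [0.4483, -0.0652, 0.0261]
ee_rot: [[-1.0, -0.0, 0.001], [-0.0, 1.0, 0.0], [-0.001, 0.0, -1.0]]
wrist_force: [-0.2, -0.3, -0.6]
gripper_width: 0.555
```

>>> jog_arm(moves=[[1,0,0,0,0,0,0],[1,0,0,0,0,0,0],[1,0,0,0,0,0,0],[1,0,0,0,0,0,0],[1,0,0,0,0,0,0],[1,0,0,0,0,0,0],[1,0,0,0,0,0,0],[1,0,0,-0.01,0,0,0],[1,0,0,-0.03,0,0,0],[1,0,0,-0.045,0,0,0]])

```text
time_s: 29.67
tcp_pos: [0.4477, -0.0654, 0.0709]
ee_rot: [[-1.0, -0.0, -0.001], [-0.0, 1.0, -0.0], [0.001, -0.0, -1.0]]
wrist_force: [1.2, -0.1, -0.9]
gripper_width: 0.485
```

>>> jog_arm(moves=[[1,0.001,-0.01,0,0,0,0],[1,0.003,-0.03,0,0,0,0],[1,0.006,-0.058,0,0,0,0],[1,0.0095,-0.088,0,0,0,0],[1,0.013,-0.118,0,0,0,0],[1,0.016,-0.148,0,0,0,0],[1,0.0185,-0.17,0,0,0,0],[1,0.0194,-0.178,0,0,0,0],[1,0.0194,-0.178,0.005,0,0,0],[1,0.0194,-0.178,0.018,0,0,0]])

```text
time_s: 30.5
tcp_pos: [0.4294, -0.2436, 0.053]
ee_rot: [[-1.0, 0.001, 0.003], [0.001, 1.0, -0.0], [-0.003, -0.0, -1.0]]
wrist_force: [-0.6, 0.0, -0.7]
gripper_width: 0.484
```

>>> jog_arm(moves=[[1,0,0,0.012,0,0,0],[1,0,0,0.021,0,0,0],[1,0,0,0.0255,0,0,0],[1,0,0,0.0267,0,0,0],[1,0,0,0.0267,0,0,0],[0.3,0,0,0.0267,0,0,0],[-0.3,0,0,0.0267,0,0,0],[-1,0,0,0.0267,0,0,0],[-1,0,0,0.0267,0,0,0],[-1,0,0,0.0267,0,0,0]])

```text
time_s: 31.33
tcp_pos: [0.4291, -0.2432, 0.0261]
ee_rot: [[-1.0, -0.0, 0.0], [-0.0, 1.0, -0.0], [-0.0, -0.0, -1.0]]
wrist_force: [-0.4, 1.1, 0.1]
gripper_width: 0.7
```

>>> jog_arm(moves=[[-1,0,0,0,0,0,0],[-1,0,0,0,0,0,0],[-1,0,0,0,0,0,0],[-1,0,0,-0.01,0,0,0],[-1,0,0,-0.03,0,0,0],[-1,0,0,-0.055,0,0,0],[-1,0,0,-0.085,0,0,0],[-1,0,0,-0.115,0,0,0],[-1,0,0,-0.14,0,0,0],[-1,0,0,-0.15,0,0,0]])

```text
time_s: 32.17
tcp_pos: [0.4306, -0.2439, 0.1801]
ee_rot: [[-1.0, -0.001, 0.007], [-0.001, 1.0, -0.002], [-0.007, -0.002, -1.0]]
wrist_force: [1.3, -0.4, 0.2]
gripper_width: 1.002
```

>>> jog_arm(moves=[[-1,0.005,-0.02,0,0,0,0],[-1,0.013,-0.05,0,0,0,0],[-1,0.02,-0.08,0,0,0,0],[-1,0.028,-0.11,0,0,0,0],[-1,0.035,-0.14,0,0,0,0],[-1,0.043,-0.17,0,0,0,0],[-1,0.05,-0.2,0,0,0,0],[-1,0.055,-0.22,0,0,0,0],[-1,0.055,-0.22,0,0,0,0],[-1,0.055,-0.22,0,0,0,0]])

```text
time_s: 33.0
tcp_pos: [0.3731, -0.4639, 0.1753]
ee_rot: [[-1.0, 0.002, -0.001], [0.002, 1.0, 0.001], [0.001, 0.001, -1.0]]
wrist_force: [0.9, -0.6, 0.4]
gripper_width: 1.001
```

```bash
python3 - <<'E'
from station import *
import cv2
for n in ("scene","top"):
    c=capture(n); f=c["frame"][:,:,::-1]
    f=f[180:380,220:480] if n=="scene" else f[160:350,140:480]
    cv2.imwrite(f"pics/{n}8.png",cv2.resize(f,None,fx=3 if n=="scene" else 2.3,fy=3 if n=="scene" else 2.3)); 
s=sense();print(s["gripper_width"],s["tcp_pos"],s["time_s"])
E
```

```text
0.9996272521624601 [ 0.3737018  -0.46260741  0.17579243] 33.1
```

View pics/scene8.png

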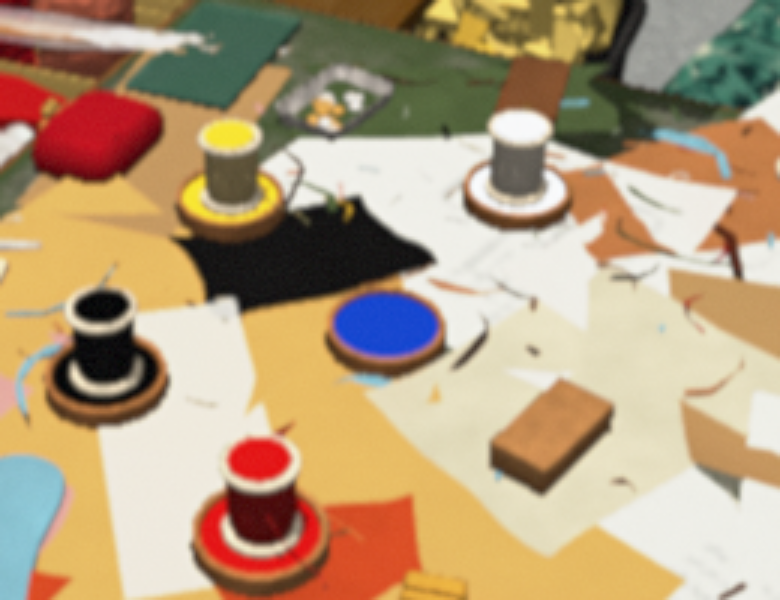

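View pics/top8.png

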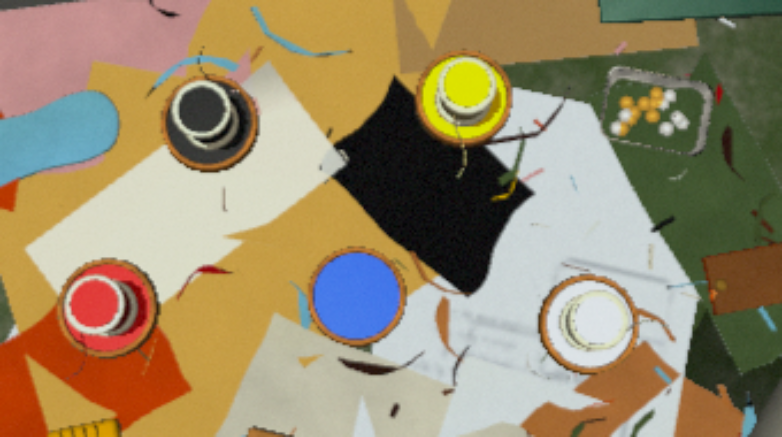

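In both crops every spool stands upright inside the rim of its own stand. In the top crop, black is at (205,110), yellow at (466,88), red at (98,303) and white at (590,320). Blue is empty, the tray has not moved, and the arm is clear.

```bash
python3 -c "
from station import *
print(finish_job())"
```

```text
the job is handed in; nothing more can be done
None
```

I rearranged the four spools with six pick-and-place moves, using the blue stand for both swaps (yellow with black, then white with red), and handed the job in at about 33 s.

In the last scene and top pictures, each spool stands upright and well inside the rim of the stand of its own colour. The blue stand is empty, the tin tray looks unmoved, and the gripper is open and well clear. The wrist force readings at the end of each move stayed around 1–2 N.

One reading disagreed. The gripper closed to about 42 mm on every spool, although the barrel is given as 38 mm and the flanges as 44 mm. No spool slipped or tilted in the pictures I took.

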